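# Put the laundry supplies back in their holders

### The arm

A 6-joint arm with a two-finger parallel gripper is mounted at the origin on the work surface. World frame = base frame: x ahead of the robot, y to its left, z up, the work surface at z = 0. Lengths are in mm, angles in rad, forces in N, time in s.
With the tool pointing down it reaches from about 350 to 850 mm from the base axis. Payload 8.1 kg.
Tool frame: the origin (TCP) lies between the finger pads; the fingertips stand 17 mm ahead of it and the grasp point (between the pads) lies 2 mm behind it (bot.finger_overhang is the distance from the TCP to the fingertips, in mm); y points along the fingers, z is the direction in which the jaws open and shut, and the axes are right-handed (so a half turn about y gives the same grasp; the last joint's range is limited). The gripper opens to 93 mm and grips with 3 to 60 N. Pads are 15 mm wide; open, the fingers measure 128 mm over their backs; the gripper's body (75 mm by 188 mm) begins 65 mm behind the grasp point.
Start: joints at [1.039, 0.13, 1.488, -0, 1.523, -0.085], TCP at [259.229, 541.115, 235.635] pointing down, gripper open.
Joint ranges: [-2.96, 2.96], [-0.89, 2.26], [0.02, 2.5], [-1.34, 4.48], [0, 2.73], [-2.66, 2.66]. Speed limits (rad/s): [2.39, 2.39, 2.79, 3.14, 3.14, 3.14].

### API

Orientations are given as a unit quaternion [x, y, z, w].
In Python, from workcell import bot gives the robot as it stands.
- The arm moves only by the tool play_rows, never from a script. Its arguments are lists of equal length, an entry for each row: "travel": the shift along the world's x, y, z as a fraction of full scale, a list of three; "turn": the turn, a rotation vector about the world's x, y, z as a fraction of full scale, a list of three. A call has 1 to 12 rows; each row is the pose to reach, as a shift and turn from the pose measured when the call began; what a row does not reach only later rows make up. Full scale, the value 1, is 10 cm for a shift and 90 degrees for a turn. A row lasts 1/8 s, in which the tool goes at most 62.5 mm and 10.7 degrees, less where a joint would pass 70% of its speed; a pose out of reach is approached as far as the arm can. A call with a number of a shift or a turn outside -1 to 1 is refused whole. A call with a gripper value outside its range is refused whole. "gripper" is the opening, from 0 (shut) to 1 (fully open), set as the call begins (left out, the last holds). The fingers move at their own pace and stop on an object; "force" is the grip in N (left out, the last holds). Time passes only in rows, so rows that repeat a pose let the fingers close. It gives the time, the measured TCP pose, the force and the opening at its end, in the units of the state.
- bot.get_state(): the state, without advancing time (a new reading comes with each control period).
- bot.snapshot(name): name is "side" or "top"; returns a dict with "image" (480x640x3 uint8, red, green, blue), "camera_matrix" (3x3 intrinsics, pixels), "k1" (the pictures are not rectified: a ray, as slopes to the right and down, at radius r is drawn at 1 + k1 r^2 times it, then the intrinsics apply), "T" (4x4, takes a point from camera to world coordinates). Camera axes: x right, y up, looking along -z (the intrinsics and any distortion apply to the point x, -y, -z); pixel columns grow to the right and rows downward; lengths in mm; the calibration is good to about 2 mm. A picture is of the moment at which its call begins. There is no depth.
- bot.finish_job(): hands the job in, once; it reports no verdict.
The state is a dict: "time_s": time; "qpos": joint angles; "joint_vel": joint speeds; "joint_efforts": joint torques, N m; "eef_pos": TCP position; "orientation": TCP orientation; "ft_force": force on the tool from outside, world axes, zero at the start; "torque": the same for the moment, N m; "finger_gap": finger opening in mm.
Only numpy, scipy, OpenCV 4.12 (cv2) and the standard library are available. Lean on these libraries where they do the work, as an engineer would, in place of code of your own. Each camera call takes 0.05 s, during which the arm holds its last target. There are 200 camera calls.

### The job

Tidy the laundry counter: put the blue-lidded jar on the blue coaster, the yellow-lidded jar on the yellow coaster, the bar of soap lengthwise in the green soap dish and the scrubbing brush, bristles down, lengthwise in the dark wooden tray. Set each one down gently, so that it stands flat on the floor of its holder, inside the rim. Leave the red-lidded jar and the grey measuring cup standing where they are.

Things in the scene. Friction and masses are not known exactly. Their poses are not given: they have to be found in the camera images.
- blue_jar: closed cylindrical jar, white body 60 mm across with a blue band and a flat blue lid of the same 60 mm width, 75 mm tall in all, about 0.2 kg, standing upright. Origin: centre of its underside; z up. Belongs on the blue coaster.
- yellow_jar: closed cylindrical jar, white body 60 mm across with a yellow band and a flat yellow lid of the same 60 mm width, 75 mm tall in all, about 0.2 kg, standing upright. Origin: centre of its underside; z up. Belongs on the yellow coaster.
- soap: bar of olive-green laundry soap, 84 mm long (x), 52 mm wide (y), 32 mm high (z), rigid, about 0.18 kg, lying flat. Origin: centre of its underside; z up. Belongs in the green dish.
- brush: scrubbing brush without handle, bristles down: pale wooden block 110 mm long (x), 44 mm wide (y), its upper half from 20 to 40 mm above the counter; below it a stiff pale bristle pad 104 x 38 mm. 40 mm high in all, about 0.15 kg. Origin: centre of its underside (bristle tips); z up. Belongs in the dark wooden tray.
- blue_coaster: round blue plastic coaster with a dark rubber disc in the middle, fixed to the counter: 88 mm across outside, 80 mm inside its rim, floor 4 mm and rim 8 mm above the counter. Origin: centre of its underside, on the counter; z up. Holder of the blue-lidded jar.
- yellow_coaster: round yellow plastic coaster with a dark rubber disc in the middle, fixed to the counter: 88 mm across outside, 80 mm inside its rim, floor 4 mm and rim 8 mm above the counter. Origin: centre of its underside, on the counter; z up. Holder of the yellow-lidded jar.
- soap_dish: green plastic soap dish with darker cross ribs painted on its flat floor, fixed to the counter. Outside 110 x 78 mm (x by y), inside its rim 102 x 70 mm, floor 4 mm and rim 8 mm above the counter. Origin: centre of its underside, on the counter; x along its length, z up. Holder of the soap.
- brush_tray: dark brown wooden tray with darker cross lines on its flat floor, fixed to the counter. Outside 136 x 70 mm (x by y), inside its rim 128 x 62 mm, floor 4 mm and rim 8 mm above the counter. Origin: centre of its underside, on the counter; x along its length, z up. Holder of the brush.
- red_jar: closed cylindrical jar, white body 60 mm across with a red band and a flat red lid of the same 60 mm width, 75 mm tall in all, about 0.2 kg, standing upright. Origin: centre of its underside; z up. A bystander without a coaster, loose: leave it alone.
- measuring_cup: small open grey measuring cup, 60 mm across the rim, 55 mm tall, about 0.1 kg, loose, standing upright. Origin: centre of its underside; z up. A bystander: leave it alone.
There are look-alikes about, which are no part of the job. What is meant by the yellow_jar is not turquoise, and is the smaller of those in its own colour.

How it is judged:
By the outcome, as a careful person would: the job done as asked, in the order asked, and still so for the second after the job is handed in, with the robot touching nothing.
It also fails if it takes over 125 s, if anything falls off the work surface, if the arm or the gripper's body presses on something with over 40 N, if the wrist force passes 120 N, or if a joint passes its speed limit or range.

## Working session

There is one attempt and no reset: what is moved stays moved. The work goes in short steps, Python scripts to look and compute and a tool call to move; the robot and the scene stay as the last step left them, time stands still between calls to the robot, and variables do not carry over. Pictures are saved under pics/ and viewed, about 12 in all and at most 16, crops included, and the job is handed in when it is done.

Besides the shell and the picture viewer there is one more tool, called after "Call:" by a JSON object that holds its "fn" and its "kwargs", one argument or row to a line. play_rows: Moves the arm, as the interface text tells. Shift numbers are shares of 10 cm and turn numbers shares of 90 degrees, none past 1 either way. Its arguments: {"type":"object","properties":{"travel":{"type":"array"},"turn":{"type":"array"},"gripper":{"type":"number"},"force":{"type":"number"}},"required":["travel","turn"]}

```bash
mkdir -p pics; ls; cat > h.py <<'E'
import numpy as np, cv2
from workcell import bot
def snap(name,fn=None):
    s=bot.snapshot(name)
    if fn: cv2.imwrite('pics/'+fn,cv2.cvtColor(s['image'],cv2.COLOR_RGB2BGR))
    np.savez(f'{name}.npz',**s)
    return s
def load(name): return dict(np.load(f'{name}.npz'))
def p2w(s,uv,z):
    K=np.array(s['camera_matrix']);k=float(s['k1']);T=np.array(s['T'])
    d=np.array([(uv[0]-K[0,2])/K[0,0],(uv[1]-K[1,2])/K[1,1]]);u=d.copy()
    for _ in range(30): u=d/(1+k*(u@u))
    r=T[:3,:3]@np.array([u[0],-u[1],-1]);o=T[:3,3]
    return o+r*(z-o[2])/r[2]
def w2p(s,p):
    K=np.array(s['camera_matrix']);k=float(s['k1']);T=np.array(s['T'])
    c=T[:3,:3].T@(np.array(p)-T[:3,3]);u=np.array([c[0],-c[1]])/-c[2]
    u=u*(1+k*(u@u)); return np.array([K[0,0]*u[0]+K[0,2],K[1,1]*u[1]+K[1,2]])
E
python3 - <<'E'
from h import *
for n in('top','side'):
    s=snap(n,n+'0.png'); print(n,s['camera_matrix'],s['k1'],np.round(s['T'],3))
print(bot.get_state())
E
```

```text
pics
top [[623.28971933   0.         330.94798525]
 [  0.         623.28971933 240.90913089]
 [  0.           0.           1.        ]] -0.21978163070691373 [[ 1.000000e-03  9.970000e-01 -7.900000e-02  3.893400e+02]
 [-1.000000e+00  1.000000e-03 -5.000000e-03 -3.781000e+00]
 [-5.000000e-03  7.900000e-02  9.970000e-01  1.396363e+03]
 [ 0.000000e+00  0.000000e+00  0.000000e+00  1.000000e+00]]
side [[484.03596558   0.         313.0525136 ]
 [  0.         484.03596558 240.95122414]
 [  0.           0.           1.        ]] -0.02028332342446401 [[ 8.73000e-01  3.39000e-01 -3.51000e-01  9.38640e+01]
 [-4.88000e-01  5.81000e-01 -6.52000e-01 -7.33854e+02]
 [-1.70000e-02  7.40000e-01  6.72000e-01  7.85206e+02]
 [ 0.00000e+00  0.00000e+00  0.00000e+00  1.00000e+00]]
{'time_s': 0.1, 'qpos': array([ 1.03859179e+00,  1.31105098e-01,  1.48916878e+00,  1.25115805e-05,
        1.52300392e+00, -8.53886195e-02]), 'joint_vel': array([ 0.00069739, -0.0015788 , -0.00143783,  0.00084941,  0.00134346,
        0.00056635]), 'joint_efforts': array([ 1.27580752e-03, -5.61332273e+01, -4.93100488e+01,  7.72073376e-02,
        2.88315624e-02, -4.47305604e-05]), 'eef_pos': array([258.97874749, 540.68888627, 234.68158142]), 'orientation': array([ 0.69009978, -0.15684789,  0.15647733, -0.68896725]), 'ft_force': array([-0.30211806, -0.16832737, -0.42905605]), 'torque': array([0.02926876, 0.01608082, 0.03662464]), 'finger_gap': 92.94017940086457}
```

View pics/top0.png

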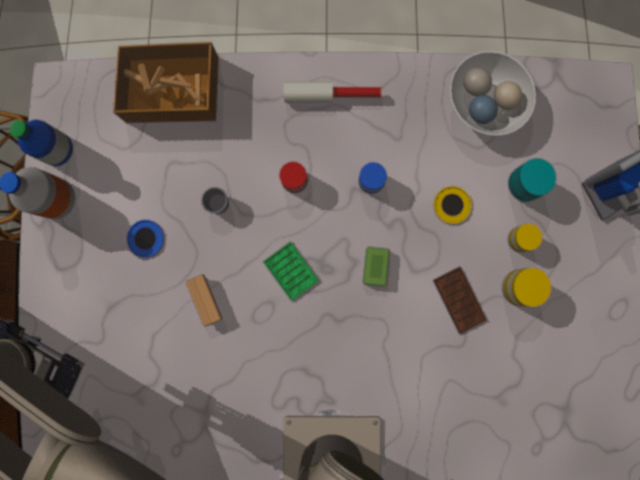

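View pics/side0.png

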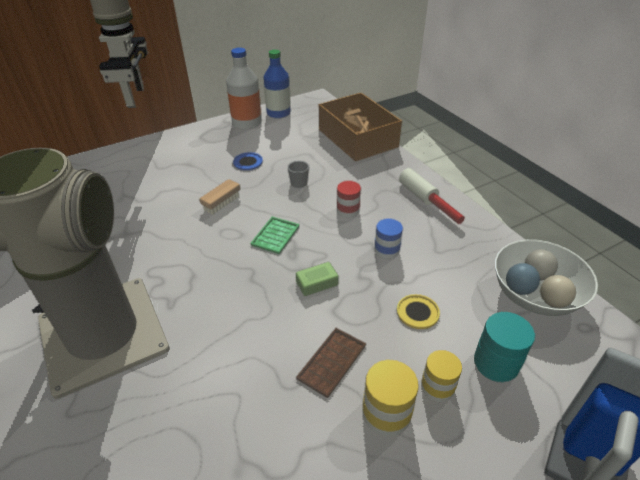

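The top view shows blue jar lid (373,177), small yellow jar (527,237), soap (377,267), brush (203,300), blue coaster (146,239), yellow coaster (453,205), dish (292,272) and tray (460,300). The red jar is at (293,177) and the cup at (215,200). The big yellow and turquoise jars are look-alikes. I'll enlarge it next.

```bash
python3 - <<'E'
from h import *
im=cv2.cvtColor(load('top')['image'],cv2.COLOR_RGB2BGR)
c=[(373,180),(523,240),(377,267),(203,300),(146,239),(453,205),(292,272),(460,300)]
t=[cv2.resize(im[y-40:y+40,x-32:x+32] if 0 else im[y-36:y+36,x-32:x+32],(198,223),interpolation=cv2.INTER_CUBIC) for x,y in c]
# scale 3.094; crop origin (x-32,y-36)
cv2.imwrite('pics/crops.png',np.vstack([np.hstack(t[:4]),np.hstack(t[4:])]))
E
```

```text
(no output)
```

View pics/crops.png

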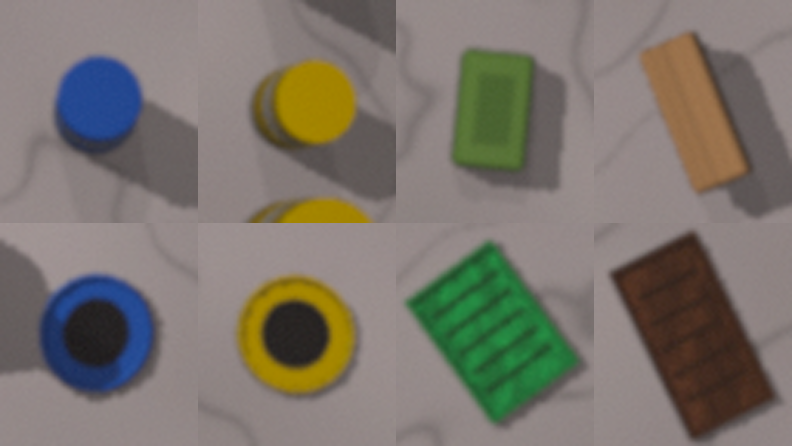

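```bash
cat >> h.py <<'E'
def rect(s,c,z):
    P=np.array([p2w(s,p,z)[:2] for p in c],np.float32)
    e=[np.linalg.norm(P[i]-P[(i+1)%4]) for i in range(4)]
    i=0 if e[0]+e[2]>e[1]+e[3] else 1
    a=(P[(i+1)%4]-P[i]); b=(P[(i+2)%4]-P[(i+3)%4]); d=a+b
    return P.mean(0).round(1),np.round(e,1),round(float(np.degrees(np.arctan2(d[1],d[0])))%180,1)
E
python3 - <<'E'
from h import *
s=load('top');f=64/198
g=lambda o,off,c:[(o[0]+(x-off[0])*f,o[1]+(y-off[1])*72/223) for x,y in c]
print('soap',rect(s,g((345,231),(396,0),[(462,50),(534,55),(525,168),(454,162)]),32))
print('brush',rect(s,g((171,264),(594,0),[(641,55),(693,33),(750,172),(700,193)]),40))
print('dish',rect(s,g((260,236),(396,223),[(490,242),(582,360),(502,425),(408,302)]),8))
print('tray',rect(s,g((428,264),(594,223),[(693,232),(778,399),(698,440),(610,273)]),8))
for n,o,off,c,r,z in [('bj',(341,144),(0,0),(99,98),41.5,75),('yj',(491,204),(198,0),(316,102),41,75),('bc',(114,203),(0,223),(97,334),56,8),('yc',(421,169),(198,223),(296,335),58,8)]:
    p=p2w(s,g(o,off,[c])[0],z);q=p2w(s,g(o,off,[(c[0]+r,c[1])])[0],z);print(n,p.round(1),'diam',2*np.linalg.norm(p-q).round(1))
for n,c,z in(('red',(293,175),75),('cup',(215,198),55),('bigY',(530,287),110),('teal',(535,178),110)): print(n,p2w(s,c,z).round(0))
from scipy.spatial.transform import Rotation as R
print(R.from_quat(bot.get_state()['orientation']).as_matrix().round(3))
E
```

```text
soap (array([442.3, -97.2], dtype=float32), array([51.3, 80.3, 50.5, 79.5], dtype=float32), 175.5)
brush (array([365.6, 281.5], dtype=float32), array([ 40.9, 106.6,  39. , 106.7], dtype=float32), 23.7)
dish (array([431.6,  89.6], dtype=float32), array([108.1,  74.1, 111.8,  73.4], dtype=float32), 38.0)
tray (array([ 365.7, -287.9], dtype=float32), array([136.7,  66.2, 137.1,  68. ], dtype=float32), 27.5)
bj [635.1 -87.6  75. ] diam 57.8
yj [ 503.2 -428.3   75. ] diam 60.8
bc [504.  427.1   8. ] diam 85.8
yc [ 580.9 -272.4    8. ] diam 86.6
red [636.  85.  75.]
cup [590. 257.  55.]
bigY [ 394. -417.  110.]
teal [ 627. -434.  110.]
[[ 0.902 -0.001  0.432]
 [-0.432 -0.001  0.902]
 [-0.    -1.    -0.002]]
```

Call:
{"fn": "play_rows", "kwargs": {
  "travel": [
    [0.18,-0.3,0],
    [0.36,-0.6,0],
    [0.54,-0.9,0]
  ],
  "turn": [
    [0,0,0],
    [0,0,0],
    [0,0,0]
  ],
  "gripper": 1
}}

```text
time_s: 0.48
eef_pos: [313.2, 449.6, 234.1]
orientation: [0.69, -0.157, 0.156, -0.689]
ft_force: [0.1, 0.4, -1.0]
finger_gap: 93.0
```

Call:
{"fn": "play_rows", "kwargs": {
  "travel": [
    [0.18,-0.3,0],
    [0.36,-0.6,0],
    [0.54,-0.9,0]
  ],
  "turn": [
    [0,0,0],
    [0,0,0],
    [0,0,0]
  ]
}}

```text
time_s: 0.85
eef_pos: [367.4, 358.4, 233.6]
orientation: [0.691, -0.157, 0.156, -0.688]
ft_force: [0.5, -0.4, -0.1]
finger_gap: 93.0
```

Call:
{"fn": "play_rows", "kwargs": {
  "travel": [
    [0.18,-0.3,0],
    [0.36,-0.6,0],
    [0.54,-0.9,0]
  ],
  "turn": [
    [0,0,0],
    [0,0,0],
    [0,0,0]
  ]
}}

```text
time_s: 1.23
eef_pos: [421.6, 267.2, 233.2]
orientation: [0.691, -0.157, 0.156, -0.688]
ft_force: [1.1, 0.4, 0.8]
finger_gap: 93.1
```

Call:
{"fn": "play_rows", "kwargs": {
  "travel": [
    [0.18,-0.3,0],
    [0.36,-0.6,0],
    [0.54,-0.9,0]
  ],
  "turn": [
    [0,0,0],
    [0,0,0],
    [0,0,0]
  ]
}}

```text
time_s: 1.6
eef_pos: [475.8, 176.1, 232.8]
orientation: [0.691, -0.157, 0.156, -0.688]
ft_force: [0.4, -0.9, 0.0]
finger_gap: 93.2
```

Call:
{"fn": "play_rows", "kwargs": {
  "travel": [
    [0.18,-0.3,0],
    [0.36,-0.6,0],
    [0.54,-0.9,0]
  ],
  "turn": [
    [0,0,0],
    [0,0,0],
    [0,0,0]
  ]
}}

```text
time_s: 1.98
eef_pos: [530.1, 85.0, 232.3]
orientation: [0.691, -0.158, 0.155, -0.688]
ft_force: [0.2, -0.1, -0.1]
finger_gap: 92.7
```

Call:
{"fn": "play_rows", "kwargs": {
  "travel": [
    [0.18,-0.3,0],
    [0.36,-0.6,0],
    [0.54,-0.9,0],
    [0.54,-0.9,0]
  ],
  "turn": [
    [0,0,0],
    [0,0,0],
    [0,0,0],
    [0,0,0]
  ]
}}

```text
time_s: 2.48
eef_pos: [584.4, -7.0, 231.5]
orientation: [0.691, -0.159, 0.156, -0.688]
ft_force: [-0.3, 0.4, 0.3]
finger_gap: 92.9
```

Call:
{"fn": "play_rows", "kwargs": {
  "travel": [
    [0.17,-0.27,-0.1],
    [0.34,-0.54,-0.3],
    [0.51,-0.81,-0.6],
    [0.51,-0.81,-0.8],
    [0.51,-0.81,-0.8]
  ],
  "turn": [
    [0,0,0],
    [0,0,0],
    [0,0,0],
    [0,0,0],
    [0,0,0]
  ]
}}

```text
time_s: 3.1
eef_pos: [633.3, -86.5, 148.8]
orientation: [0.691, -0.161, 0.154, -0.688]
ft_force: [0.3, -0.1, 0.6]
finger_gap: 92.9
```

Call:
{"fn": "play_rows", "kwargs": {
  "travel": [
    [0,0,-0.2],
    [0,0,-0.4],
    [0,0,-0.6],
    [0,0,-0.8],
    [0,0,-1],
    [0,0,-1]
  ],
  "turn": [
    [0,0,0],
    [0,0,0],
    [0,0,0],
    [0,0,0],
    [0,0,0],
    [0,0,0]
  ]
}}

```text
time_s: 3.85
eef_pos: [631.5, -86.2, 46.0]
orientation: [0.691, -0.162, 0.152, -0.688]
ft_force: [-1.5, 0.3, -0.4]
finger_gap: 92.9
```

```bash
python3 - <<'E'
from h import *
a=snap('top');b=snap('side')
c=cv2.resize(a['image'][120:240,300:420],(400,400),interpolation=2);d=cv2.resize(b['image'][180:300,320:440],(400,400),interpolation=2)
cv2.imwrite('pics/g1.png',np.hstack([c,d])[:,:,::-1])
E
```

```text
(no output)
```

View pics/g1.png

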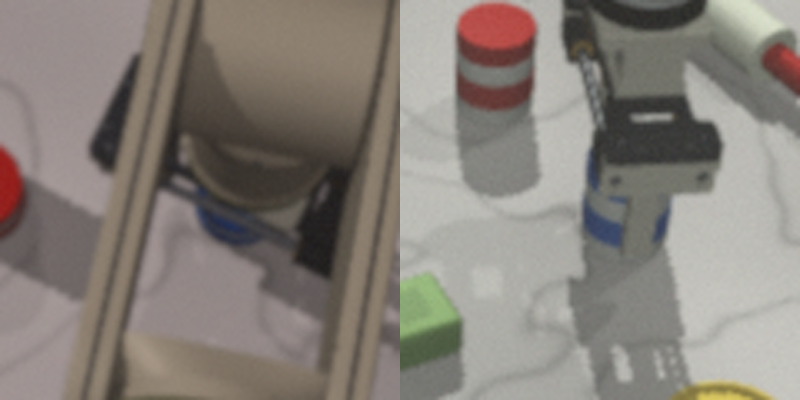

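The side crop shows the fingers straddling the blue jar and clear of everything else. I'll close the gripper.

Call:
{"fn": "play_rows", "kwargs": {
  "travel": [
    [0.03,-0.01,0.02],
    [0.03,-0.01,0.02]
  ],
  "turn": [
    [0,-0.01,0],
    [0,-0.01,0]
  ]
}}

```text
time_s: 4.2
eef_pos: [637.4, -88.0, 52.2]
orientation: [0.69, -0.155, 0.16, -0.689]
ft_force: [-0.1, -0.8, 0.4]
finger_gap: 92.8
```

Call:
{"fn": "play_rows", "kwargs": {
  "travel": [
    [0,0,0],
    [0,0,0],
    [0,0,0],
    [0,0,0],
    [0,0,0],
    [0,0,0],
    [0,0,0],
    [0,0,0]
  ],
  "turn": [
    [0,0,0],
    [0,0,0],
    [0,0,0],
    [0,0,0],
    [0,0,0],
    [0,0,0],
    [0,0,0],
    [0,0,0]
  ],
  "gripper": 0,
  "force": 20
}}

```text
time_s: 5.2
eef_pos: [637.4, -87.9, 52.2]
orientation: [0.69, -0.155, 0.16, -0.689]
ft_force: [-0.1, 0.6, -0.1]
finger_gap: 59.8
```

Call:
{"fn": "play_rows", "kwargs": {
  "travel": [
    [0,0,0.2],
    [0,0,0.4],
    [0,0,0.7],
    [0,0,1],
    [0,0,1]
  ],
  "turn": [
    [0,0,0],
    [0,0,0],
    [0,0,0],
    [0,0,0],
    [0,0,0]
  ]
}}

```text
time_s: 5.82
eef_pos: [640.1, -88.5, 157.5]
orientation: [0.689, -0.152, 0.163, -0.689]
ft_force: [0.8, -0.6, -2.1]
finger_gap: 60.0
```

Call:
{"fn": "play_rows", "kwargs": {
  "travel": [
    [-0.08,0.3,0.1],
    [-0.15,0.6,0.1],
    [-0.23,0.86,0.1]
  ],
  "turn": [
    [0,0,0],
    [0,0,0],
    [0,0,0]
  ]
}}

```text
time_s: 6.2
eef_pos: [616.5, -1.5, 166.6]
orientation: [0.689, -0.152, 0.163, -0.689]
ft_force: [0.6, 0.6, -2.7]
finger_gap: 59.8
```

Call:
{"fn": "play_rows", "kwargs": {
  "travel": [
    [-0.08,0.3,0],
    [-0.15,0.6,0],
    [-0.23,0.86,0]
  ],
  "turn": [
    [0,0,0],
    [0,0,0],
    [0,0,0]
  ]
}}

```text
time_s: 6.58
eef_pos: [592.5, 85.5, 165.5]
orientation: [0.69, -0.152, 0.162, -0.689]
ft_force: [0.2, -0.1, -1.4]
finger_gap: 59.8
```

Call:
{"fn": "play_rows", "kwargs": {
  "travel": [
    [-0.08,0.3,0],
    [-0.15,0.6,0],
    [-0.23,0.86,0]
  ],
  "turn": [
    [0,0,0],
    [0,0,0],
    [0,0,0]
  ]
}}

```text
time_s: 6.95
eef_pos: [568.6, 172.5, 164.4]
orientation: [0.69, -0.153, 0.162, -0.689]
ft_force: [-0.0, -0.1, -2.8]
finger_gap: 59.7
```

Call:
{"fn": "play_rows", "kwargs": {
  "travel": [
    [-0.08,0.3,0],
    [-0.15,0.6,0],
    [-0.23,0.86,0]
  ],
  "turn": [
    [0,0,0],
    [0,0,0],
    [0,0,0]
  ]
}}

```text
time_s: 7.32
eef_pos: [544.7, 259.4, 163.2]
orientation: [0.69, -0.153, 0.161, -0.689]
ft_force: [0.5, 0.9, -1.3]
finger_gap: 60.2
```

Call:
{"fn": "play_rows", "kwargs": {
  "travel": [
    [-0.08,0.3,0],
    [-0.15,0.6,0],
    [-0.23,0.86,0]
  ],
  "turn": [
    [0,0,0],
    [0,0,0],
    [0,0,0]
  ]
}}

```text
time_s: 7.7
eef_pos: [520.8, 346.2, 162.0]
orientation: [0.69, -0.153, 0.161, -0.689]
ft_force: [0.6, -0.6, -2.4]
finger_gap: 59.7
```

Call:
{"fn": "play_rows", "kwargs": {
  "travel": [
    [-0.08,0.3,0],
    [-0.15,0.6,0],
    [-0.23,0.86,0],
    [-0.23,0.86,0],
    [-0.23,0.86,0]
  ],
  "turn": [
    [0,0,0],
    [0,0,0],
    [0,0,0],
    [0,0,0],
    [0,0,0]
  ]
}}

```text
time_s: 8.32
eef_pos: [497.6, 431.5, 161.0]
orientation: [0.691, -0.153, 0.161, -0.688]
ft_force: [0.9, -0.6, -2.4]
finger_gap: 59.9
```

Call:
{"fn": "play_rows", "kwargs": {
  "travel": [
    [0.06,-0.04,-0.2],
    [0.06,-0.04,-0.4],
    [0.06,-0.04,-0.6],
    [0.06,-0.04,-0.75],
    [0.06,-0.04,-0.8],
    [0.06,-0.04,-0.8]
  ],
  "turn": [
    [0,0.005,0],
    [0,0.005,0],
    [0,0.005,0],
    [0,0.005,0],
    [0,0.005,0],
    [0,0.005,0]
  ]
}}

```text
time_s: 9.07
eef_pos: [503.4, 427.6, 80.8]
orientation: [0.692, -0.156, 0.158, -0.687]
ft_force: [0.1, 0.8, -2.5]
finger_gap: 59.8
```

```bash
python3 - <<'E'
from h import *
a=snap('top');b=snap('side')
c=cv2.resize(a['image'][180:300,90:210],(400,400),interpolation=2);d=cv2.resize(b['image'][90:210,190:310],(400,400),interpolation=2)
cv2.imwrite('pics/p1.png',np.hstack([c,d])[:,:,::-1])
E
```

```text
(no output)
```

View pics/p1.png

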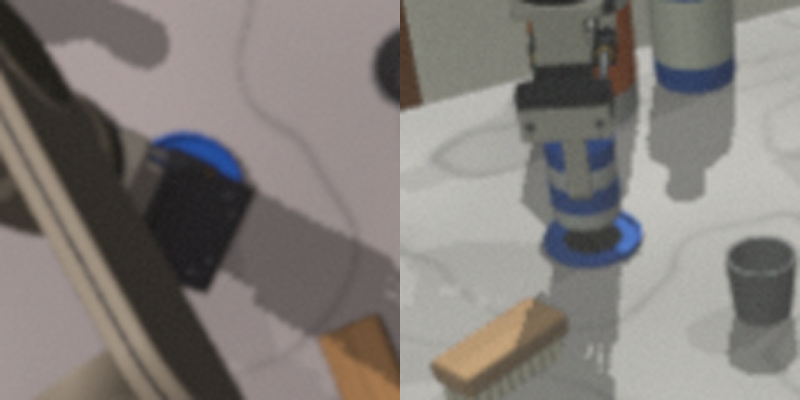

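The jar hangs upright over the coaster, with the jar at about column 586 and the coaster centre at 592 in the side crop. I'll lower it gently.

Call:
{"fn": "play_rows", "kwargs": {
  "travel": [
    [0,0,-0.06],
    [0,0,-0.12],
    [0,0,-0.18],
    [0,0,-0.2],
    [0,0,-0.22],
    [0,0,-0.22]
  ],
  "turn": [
    [0,0,0],
    [0,0,0],
    [0,0,0],
    [0,0,0],
    [0,0,0],
    [0,0,0]
  ]
}}

```text
time_s: 9.93
eef_pos: [504.0, 428.0, 59.9]
orientation: [0.691, -0.156, 0.158, -0.688]
ft_force: [-0.3, -0.2, -1.4]
finger_gap: 60.1
```

Call:
{"fn": "play_rows", "kwargs": {
  "travel": [
    [0,0,-0.015],
    [0,0,-0.025],
    [0,0,-0.035],
    [0,0,-0.035],
    [0,0,-0.035]
  ],
  "turn": [
    [0,0,0],
    [0,0,0],
    [0,0,0],
    [0,0,0],
    [0,0,0]
  ]
}}

```text
time_s: 10.55
eef_pos: [504.0, 428.0, 56.5]
orientation: [0.691, -0.156, 0.158, -0.688]
ft_force: [-0.3, 1.0, -1.9]
finger_gap: 59.8
```

Call:
{"fn": "play_rows", "kwargs": {
  "travel": [
    [0,0,-0.005],
    [0,0,-0.01],
    [0,0,-0.01]
  ],
  "turn": [
    [0,0,0],
    [0,0,0],
    [0,0,0]
  ]
}}

```text
time_s: 10.92
eef_pos: [504.1, 428.0, 56.3]
orientation: [0.691, -0.156, 0.158, -0.688]
ft_force: [-3.5, -1.7, 5.2]
finger_gap: 59.5
```

Call:
{"fn": "play_rows", "kwargs": {
  "travel": [
    [0,0,0],
    [0,0,0],
    [0,0,0],
    [0,0,0],
    [0,0,0],
    [0,0,0]
  ],
  "turn": [
    [0,0,0],
    [0,0,0],
    [0,0,0],
    [0,0,0],
    [0,0,0],
    [0,0,0]
  ],
  "gripper": 1
}}

```text
time_s: 11.68
eef_pos: [504.1, 428.0, 56.2]
orientation: [0.691, -0.156, 0.158, -0.688]
ft_force: [-0.4, -0.1, 0.2]
finger_gap: 92.8
```

Call:
{"fn": "play_rows", "kwargs": {
  "travel": [
    [0,0,0.15],
    [0,0,0.4],
    [0,0,0.7],
    [0,0,1],
    [0,0,1]
  ],
  "turn": [
    [0,0,0],
    [0,0,0],
    [0,0,0],
    [0,0,0],
    [0,0,0]
  ]
}}

```text
time_s: 12.3
eef_pos: [506.1, 429.5, 161.2]
orientation: [-0.689, 0.154, -0.16, 0.69]
ft_force: [0.6, 0.7, 0.5]
finger_gap: 92.9
```

Call:
{"fn": "play_rows", "kwargs": {
  "travel": [
    [0,-0.3,0.1],
    [0,-0.6,0.2],
    [0,-0.95,0.3]
  ],
  "turn": [
    [0,0,-0.06],
    [0,0,-0.12],
    [0,0,-0.19]
  ]
}}

```text
time_s: 12.68
eef_pos: [505.6, 333.7, 190.7]
orientation: [0.658, -0.256, 0.261, -0.658]
ft_force: [0.8, 0.8, -0.3]
finger_gap: 92.9
```

Call:
{"fn": "play_rows", "kwargs": {
  "travel": [
    [0,-0.3,0],
    [0,-0.6,0],
    [0,-0.95,0]
  ],
  "turn": [
    [0,0,-0.06],
    [0,0,-0.12],
    [0,0,-0.19]
  ]
}}

```text
time_s: 13.05
eef_pos: [505.1, 237.6, 190.0]
orientation: [0.613, -0.352, 0.357, -0.611]
ft_force: [0.6, 0.1, -0.1]
finger_gap: 92.9
```

Call:
{"fn": "play_rows", "kwargs": {
  "travel": [
    [0,-0.3,0],
    [0,-0.6,0],
    [0,-0.95,0]
  ],
  "turn": [
    [0,0,-0.06],
    [0,0,-0.12],
    [0,0,-0.19]
  ]
}}

```text
time_s: 13.42
eef_pos: [504.5, 141.7, 189.2]
orientation: [0.553, -0.44, 0.444, -0.55]
ft_force: [1.1, -0.3, -0.3]
finger_gap: 93.1
```

Call:
{"fn": "play_rows", "kwargs": {
  "travel": [
    [0,-0.3,0],
    [0,-0.6,0],
    [0,-0.95,0]
  ],
  "turn": [
    [0,0,-0.06],
    [0,0,-0.12],
    [0,0,-0.19]
  ]
}}

```text
time_s: 13.8
eef_pos: [503.9, 45.9, 188.5]
orientation: [0.481, -0.519, 0.522, -0.477]
ft_force: [0.6, -0.4, -0.5]
finger_gap: 92.9
```

Call:
{"fn": "play_rows", "kwargs": {
  "travel": [
    [0,-0.3,0],
    [0,-0.6,0],
    [0,-0.95,0]
  ],
  "turn": [
    [0,0,-0.06],
    [0,0,-0.12],
    [0,0,-0.19]
  ]
}}

```text
time_s: 14.18
eef_pos: [503.4, -49.9, 187.8]
orientation: [0.398, -0.585, 0.587, -0.393]
ft_force: [-0.2, 0.1, -0.9]
finger_gap: 93.4
```

Call:
{"fn": "play_rows", "kwargs": {
  "travel": [
    [0,-0.3,0],
    [0,-0.6,0],
    [0,-0.95,0]
  ],
  "turn": [
    [0,0,-0.06],
    [0,0,-0.12],
    [0,0,-0.19]
  ]
}}

```text
time_s: 14.55
eef_pos: [502.8, -145.6, 187.1]
orientation: [0.306, -0.639, 0.639, -0.3]
ft_force: [0.3, -0.6, 0.4]
finger_gap: 92.9
```

Call:
{"fn": "play_rows", "kwargs": {
  "travel": [
    [0,-0.3,0],
    [0,-0.6,0],
    [0,-0.95,0]
  ],
  "turn": [
    [0,0,-0.06],
    [0,0,-0.12],
    [0,0,-0.19]
  ]
}}

```text
time_s: 14.92
eef_pos: [502.4, -241.2, 186.3]
orientation: [-0.207, 0.678, -0.677, 0.2]
ft_force: [0.5, -0.2, 0.3]
finger_gap: 92.9
```

Call:
{"fn": "play_rows", "kwargs": {
  "travel": [
    [0,-0.3,0],
    [0,-0.6,0],
    [0,-0.95,0],
    [0,-0.95,0],
    [0,-0.95,0]
  ],
  "turn": [
    [0,0,-0.06],
    [0,0,-0.12],
    [0,0,-0.19],
    [0,0,-0.19],
    [0,0,-0.19]
  ]
}}

```text
time_s: 15.55
eef_pos: [502.0, -335.5, 185.5]
orientation: [-0.104, 0.701, -0.698, 0.098]
ft_force: [0.2, 0.2, -0.6]
finger_gap: 93.5
```

```bash
cat >> h.py <<'E'
from scipy.spatial.transform import Rotation as R
def st():
    q=bot.get_state();M=R.from_quat(q['orientation']).as_matrix()
    y=M[:,1]; print('t',round(q['time_s'],2),'pos',q['eef_pos'].round(1),'jaw',np.degrees(np.arctan2(M[1,2],M[0,2])).round(1),'q6',round(q['qpos'][5],2),
     'level-turn(frac)',(np.cross(y,[0,0,-1])/(np.pi/2)).round(4),'gap',round(q['finger_gap'],1))
E
python3 - <<'E'
from h import *
st(); snap('top','t2.png')
E
```

```text
t 15.55 pos [ 502.  -335.5  185.5] jaw -73.6 q6 0.61 level-turn(frac) [-0.0017 -0.0063 -0.    ] gap 93.5
```

View pics/t2.png

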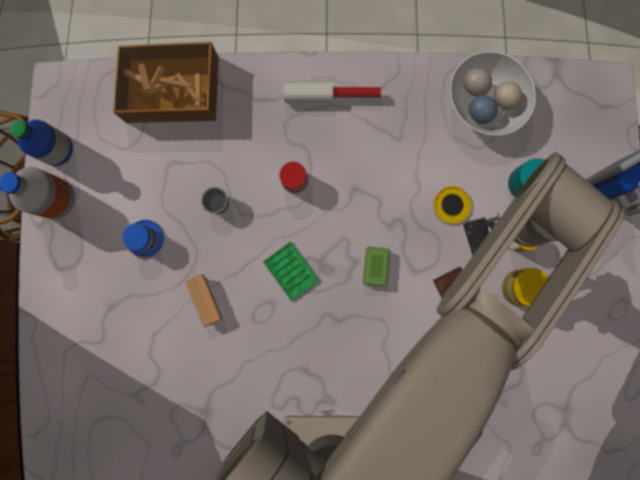

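The blue jar stands on the blue coaster, with its lid at about (137,237). The arm is now near the small yellow jar. I'll move over it and descend.

Call:
{"fn": "play_rows", "kwargs": {
  "travel": [
    [0.01,-0.3,0],
    [0.01,-0.6,0],
    [0.01,-0.93,0],
    [0.01,-0.93,-0.2],
    [0.01,-0.93,-0.4],
    [0.01,-0.93,-0.4]
  ],
  "turn": [
    [0,-0.006,-0.06],
    [0,-0.006,-0.12],
    [0,-0.006,-0.18],
    [0,-0.006,-0.18],
    [0,-0.006,-0.18],
    [0,-0.006,-0.18]
  ]
}}

```text
time_s: 16.35
eef_pos: [502.0, -425.2, 141.8]
orientation: [-0.004, 0.71, -0.704, 0.001]
ft_force: [-0.5, 0.1, -0.5]
finger_gap: 93.3
```

```bash
python3 - <<'E'
from h import *
st(); s=snap('side')
cv2.imwrite('pics/s2.png',cv2.resize(s['image'][280:440,340:540],(800,640),interpolation=2)[:600,:,::-1])
E
```

```text
t 16.35 pos [ 502.  -425.2  141.8] jaw -89.6 q6 0.78 level-turn(frac) [-0.0053 -0.0024 -0.    ] gap 93.3
```

View pics/s2.png

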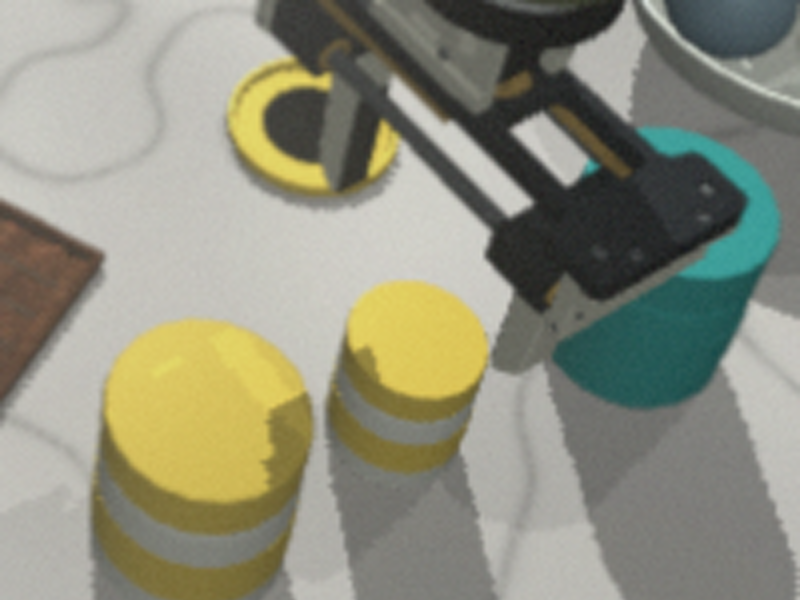

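The fingers straddle the small yellow jar, whose lid centre is near (415,340) in the crop. I'll descend.

Call:
{"fn": "play_rows", "kwargs": {
  "travel": [
    [0.02,-0.03,-0.2],
    [0.02,-0.03,-0.4],
    [0.02,-0.03,-0.6],
    [0.02,-0.03,-0.75],
    [0.02,-0.03,-0.86],
    [0.02,-0.03,-0.86]
  ],
  "turn": [
    [-0.005,-0.003,0],
    [-0.005,-0.003,0],
    [-0.005,-0.003,0],
    [-0.005,-0.003,0],
    [-0.005,-0.003,0],
    [-0.005,-0.003,0]
  ]
}}

```text
time_s: 17.15
eef_pos: [504.1, -428.6, 56.4]
orientation: [0.002, -0.707, 0.707, -0.003]
ft_force: [1.0, 0.0, -0.3]
finger_gap: 93.1
```

Call:
{"fn": "play_rows", "kwargs": {
  "travel": [
    [0.01,0,0],
    [0.01,0,0],
    [0.01,0,0],
    [0.01,0,0],
    [0.01,0,0],
    [0.01,0,0],
    [0.01,0,0],
    [0.01,0,0]
  ],
  "turn": [
    [0,0,0],
    [0,0,0],
    [0,0,0],
    [0,0,0],
    [0,0,0],
    [0,0,0],
    [0,0,0],
    [0,0,0]
  ],
  "gripper": 0,
  "force": 20
}}

```text
time_s: 18.15
eef_pos: [505.3, -428.7, 56.8]
orientation: [0.002, -0.707, 0.707, -0.003]
ft_force: [0.2, 0.9, 3.9]
finger_gap: 59.3
```

Call:
{"fn": "play_rows", "kwargs": {
  "travel": [
    [0,0,0.2],
    [0,0,0.4],
    [0,0,0.7],
    [0,0,1],
    [0,0,1]
  ],
  "turn": [
    [0,0,0],
    [0,0,0],
    [0,0,0],
    [0,0,0],
    [0,0,0]
  ]
}}

```text
time_s: 18.77
eef_pos: [507.1, -430.5, 161.8]
orientation: [-0.0, -0.705, 0.709, -0.005]
ft_force: [0.7, 0.7, -3.0]
finger_gap: 59.6
```

Call:
{"fn": "play_rows", "kwargs": {
  "travel": [
    [0.12,0.27,0.1],
    [0.24,0.54,0.1],
    [0.37,0.8,0.1]
  ],
  "turn": [
    [0,0,0],
    [0,0,0],
    [0,0,0]
  ]
}}

```text
time_s: 19.15
eef_pos: [543.9, -349.4, 170.7]
orientation: [-0.0, -0.705, 0.709, -0.004]
ft_force: [0.2, 0.4, -1.4]
finger_gap: 59.7
```

Call:
{"fn": "play_rows", "kwargs": {
  "travel": [
    [0.12,0.27,0],
    [0.24,0.54,0],
    [0.37,0.8,0],
    [0.37,0.8,-0.3],
    [0.37,0.8,-0.6],
    [0.37,0.8,-0.8],
    [0.37,0.8,-0.8]
  ],
  "turn": [
    [0,0,0],
    [0,0,0],
    [0,0,0],
    [0,0,0],
    [0,0,0],
    [0,0,0],
    [0,0,0]
  ]
}}

```text
time_s: 20.02
eef_pos: [579.1, -268.6, 87.9]
orientation: [0.001, -0.706, 0.708, -0.003]
ft_force: [-0.5, -0.1, -2.5]
finger_gap: 59.5
```

```bash
python3 - <<'E'
from h import *
st()
E
```

```text
t 20.02 pos [ 579.1 -268.6   87.9] jaw -89.7 q6 1.05 level-turn(frac) [0.0016 0.0013 0.    ] gap 59.5
```

Call:
{"fn": "play_rows", "kwargs": {
  "travel": [
    [0.03,-0.035,-0.06],
    [0.03,-0.035,-0.12],
    [0.03,-0.035,-0.18],
    [0.03,-0.035,-0.22],
    [0.03,-0.035,-0.23],
    [0.03,-0.035,-0.24],
    [0.03,-0.035,-0.24]
  ],
  "turn": [
    [0,0,0],
    [0,0,0],
    [0,0,0],
    [0,0,0],
    [0,0,0],
    [0,0,0],
    [0,0,0]
  ]
}}

```text
time_s: 20.9
eef_pos: [582.2, -272.1, 64.0]
orientation: [0.001, -0.706, 0.708, -0.003]
ft_force: [0.3, -0.3, -2.4]
finger_gap: 59.8
```

```bash
python3 - <<'E'
from h import *
st(); s=snap('side')
cv2.imwrite('pics/s3.png',cv2.resize(s['image'][240:360,340:500],(800,600),interpolation=2)[:,:,::-1])
E
```

```text
t 20.9 pos [ 582.2 -272.1   64. ] jaw -89.7 q6 1.05 level-turn(frac) [0.0017 0.0014 0.    ] gap 59.8
```

View pics/s3.png

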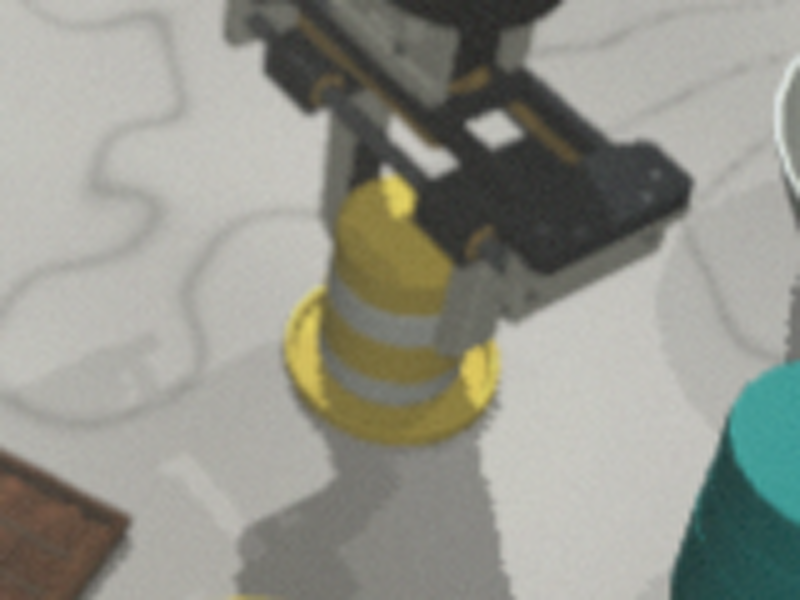

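The jar is centred inside the coaster rim and just above the floor, spanning columns 322–462 in the crop against 288–498 for the coaster. I'll do the last few mm slowly.

Call:
{"fn": "play_rows", "kwargs": {
  "travel": [
    [0,0,-0.012],
    [0,0,-0.024],
    [0,0,-0.03],
    [0,0,-0.03]
  ],
  "turn": [
    [0,0,0],
    [0,0,0],
    [0,0,0],
    [0,0,0]
  ]
}}

```text
time_s: 21.45
eef_pos: [582.2, -272.1, 60.9]
orientation: [0.001, -0.706, 0.708, -0.003]
ft_force: [-0.5, 0.4, -2.3]
finger_gap: 59.8
```

Call:
{"fn": "play_rows", "kwargs": {
  "travel": [
    [0,0,-0.005],
    [0,0,-0.008],
    [0,0,-0.008]
  ],
  "turn": [
    [0,0,0],
    [0,0,0],
    [0,0,0]
  ]
}}

```text
time_s: 21.82
eef_pos: [582.4, -272.2, 60.8]
orientation: [0.001, -0.706, 0.708, -0.003]
ft_force: [-2.6, 1.2, 6.3]
finger_gap: 59.8
```

Call:
{"fn": "play_rows", "kwargs": {
  "travel": [
    [0,0,0],
    [0,0,0],
    [0,0,0],
    [0,0,0],
    [0,0,0],
    [0,0,0]
  ],
  "turn": [
    [0,0,0],
    [0,0,0],
    [0,0,0],
    [0,0,0],
    [0,0,0],
    [0,0,0]
  ],
  "gripper": 1
}}

```text
time_s: 22.58
eef_pos: [582.4, -272.2, 60.7]
orientation: [0.001, -0.706, 0.708, -0.003]
ft_force: [0.6, -0.7, 0.5]
finger_gap: 93.1
```

Call:
{"fn": "play_rows", "kwargs": {
  "travel": [
    [0,0,0.15],
    [0,0,0.4],
    [0,0,0.7],
    [0,0,0.9],
    [0,0,0.9]
  ],
  "turn": [
    [0,0,0],
    [0,0,0],
    [0,0,0],
    [0,0,0],
    [0,0,0]
  ]
}}

```text
time_s: 23.2
eef_pos: [583.8, -272.9, 153.6]
orientation: [-0.0, -0.705, 0.709, -0.004]
ft_force: [-0.2, 0.1, 0.6]
finger_gap: 92.9
```

Call:
{"fn": "play_rows", "kwargs": {
  "travel": [
    [-0.23,0.3,0],
    [-0.47,0.6,0],
    [-0.7,0.87,0]
  ],
  "turn": [
    [0,0,0],
    [0,0,0],
    [0,0,0]
  ]
}}

```text
time_s: 23.58
eef_pos: [512.2, -184.6, 152.0]
orientation: [0.0, -0.706, 0.709, -0.004]
ft_force: [-1.0, 0.2, 1.4]
finger_gap: 93.2
```

Call:
{"fn": "play_rows", "kwargs": {
  "travel": [
    [-0.23,0.3,0],
    [-0.47,0.6,0],
    [-0.7,0.87,-0.2],
    [-0.7,0.87,-0.4],
    [-0.7,0.87,-0.7],
    [-0.7,0.87,-0.7]
  ],
  "turn": [
    [0,0,-0.05],
    [0,0,-0.05],
    [0,0,-0.05],
    [0,0,-0.05],
    [0,0,-0.05],
    [0,0,-0.05]
  ]
}}

```text
time_s: 24.32
eef_pos: [439.3, -96.6, 78.7]
orientation: [-0.025, -0.706, 0.707, 0.026]
ft_force: [-0.5, 0.2, 1.1]
finger_gap: 93.0
```

```bash
python3 - <<'E'
from h import *
st()
E
```

```text
t 24.32 pos [439.3 -96.6  78.7] jaw -94.2 q6 1.32 level-turn(frac) [ 0.0014 -0.0015  0.    ] gap 93.0
```

Call:
{"fn": "play_rows", "kwargs": {
  "travel": [
    [0.04,-0.005,-0.15],
    [0.04,-0.005,-0.3],
    [0.04,-0.005,-0.42],
    [0.04,-0.005,-0.52],
    [0.04,-0.005,-0.52]
  ],
  "turn": [
    [0,0,0],
    [0,0,0],
    [0,0,0],
    [0,0,0],
    [0,0,0]
  ]
}}

```text
time_s: 24.95
eef_pos: [442.6, -96.9, 25.8]
orientation: [-0.024, -0.706, 0.707, 0.027]
ft_force: [-0.2, 0.2, 1.4]
finger_gap: 93.5
```

```bash
python3 - <<'E'
from h import *
st(); s=snap('side')
cv2.imwrite('pics/s4.png',cv2.resize(s['image'][220:340,240:400],(800,600),interpolation=2)[:,:,::-1])
E
```

```text
t 24.95 pos [442.6 -96.9  25.8] jaw -94.2 q6 1.32 level-turn(frac) [ 0.0011 -0.0025  0.    ] gap 93.5
```

View pics/s4.png

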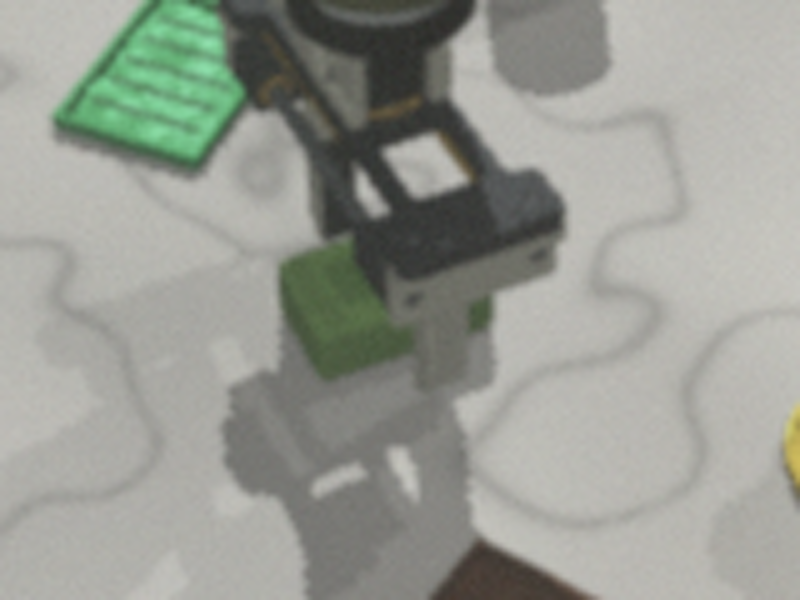

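The fingers straddle the soap across its width. I'll grip, lift, turn and carry it to the dish.

Call:
{"fn": "play_rows", "kwargs": {
  "travel": [
    [0,0,-0.005],
    [0,0,-0.005],
    [0,0,-0.005],
    [0,0,-0.005],
    [0,0,-0.005],
    [0,0,-0.005],
    [0,0,-0.005],
    [0,0,-0.005]
  ],
  "turn": [
    [0,0,0],
    [0,0,0],
    [0,0,0],
    [0,0,0],
    [0,0,0],
    [0,0,0],
    [0,0,0],
    [0,0,0]
  ],
  "gripper": 0,
  "force": 25
}}

```text
time_s: 26.0
eef_pos: [443.1, -97.0, 26.0]
orientation: [-0.025, -0.706, 0.707, 0.027]
ft_force: [-0.8, 0.2, 2.1]
finger_gap: 51.9
```

Call:
{"fn": "play_rows", "kwargs": {
  "travel": [
    [0,0,0.2],
    [0,0,0.4],
    [0,0,0.6],
    [0,0,0.6]
  ],
  "turn": [
    [0,0,0],
    [0,0,0],
    [0,0,0],
    [0,0,0]
  ]
}}

```text
time_s: 26.5
eef_pos: [444.2, -97.4, 87.2]
orientation: [-0.026, -0.706, 0.708, 0.026]
ft_force: [-0.0, -0.0, -1.9]
finger_gap: 52.0
```

Call:
{"fn": "play_rows", "kwargs": {
  "travel": [
    [-0.02,0.3,0],
    [-0.04,0.6,0],
    [-0.06,0.93,0]
  ],
  "turn": [
    [0,0,0.08],
    [0,0,0.16],
    [0,0,0.23]
  ]
}}

```text
time_s: 26.88
eef_pos: [437.3, -3.6, 85.8]
orientation: [0.103, -0.699, 0.7, -0.102]
ft_force: [0.6, -0.1, -1.3]
finger_gap: 51.8
```

Call:
{"fn": "play_rows", "kwargs": {
  "travel": [
    [-0.02,0.3,0],
    [-0.04,0.6,0],
    [-0.06,0.93,0],
    [-0.06,0.93,0],
    [-0.06,0.93,0]
  ],
  "turn": [
    [0,0,0.08],
    [0,0,0.16],
    [0,0,0.235],
    [0,0,0.235],
    [0,0,0.235]
  ]
}}

```text
time_s: 27.5
eef_pos: [430.7, 89.1, 84.8]
orientation: [0.23, -0.668, 0.67, -0.228]
ft_force: [0.7, -0.5, -1.9]
finger_gap: 52.0
```

```bash
python3 - <<'E'
from h import *
st()
E
```

```text
t 27.5 pos [430.7  89.1  84.8] jaw -52.2 q6 1.0 level-turn(frac) [ 0.002  -0.0007  0.    ] gap 52.0
```

Call:
{"fn": "play_rows", "kwargs": {
  "travel": [
    [0.01,0,-0.12],
    [0.01,0,-0.24],
    [0.01,0,-0.36],
    [0.01,0,-0.44],
    [0.01,0,-0.47],
    [0.01,0,-0.47]
  ],
  "turn": [
    [0,0,0],
    [0,0,0],
    [0,0,0],
    [0,0,0],
    [0,0,0],
    [0,0,0]
  ]
}}

```text
time_s: 28.25
eef_pos: [431.7, 89.0, 37.8]
orientation: [0.23, -0.668, 0.67, -0.228]
ft_force: [-0.1, -0.4, -1.6]
finger_gap: 52.0
```

```bash
python3 - <<'E'
from h import *
st(); s=snap('side')
cv2.imwrite('pics/s5.png',cv2.resize(s['image'][180:285,210:350],(800,600),interpolation=2)[:,:,::-1])
E
```

```text
t 28.25 pos [431.7  89.   37.8] jaw -52.2 q6 1.0 level-turn(frac) [ 0.002  -0.0008  0.    ] gap 52.0
```

View pics/s5.png

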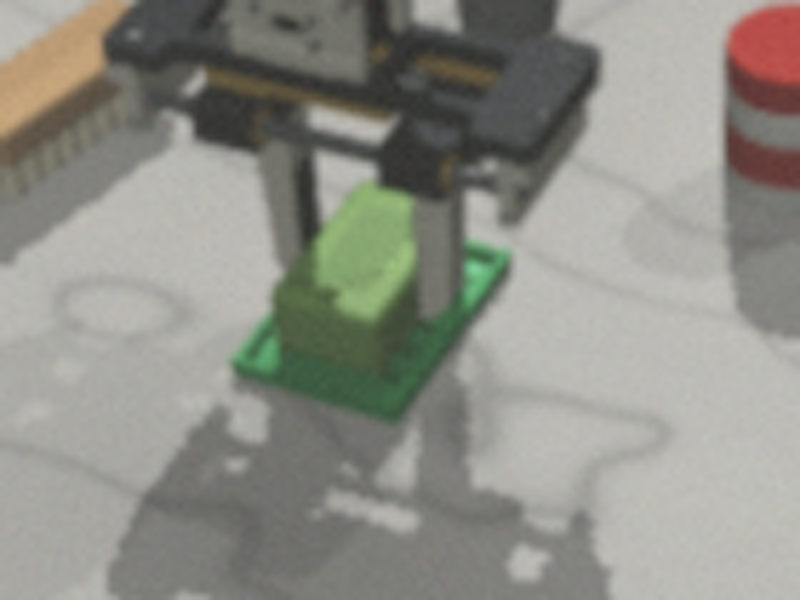

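The soap sits aligned over the dish about 8 mm up, with rim margin visible on all seen sides. I'll lower it slowly.

Call:
{"fn": "play_rows", "kwargs": {
  "travel": [
    [0,0,-0.02],
    [0,0,-0.04],
    [0,0,-0.06],
    [0,0,-0.07],
    [0,0,-0.07]
  ],
  "turn": [
    [0,0,0],
    [0,0,0],
    [0,0,0],
    [0,0,0],
    [0,0,0]
  ]
}}

```text
time_s: 28.92
eef_pos: [431.8, 89.1, 30.9]
orientation: [0.23, -0.668, 0.67, -0.229]
ft_force: [-0.3, -0.2, -0.7]
finger_gap: 52.1
```

Call:
{"fn": "play_rows", "kwargs": {
  "travel": [
    [0,0,-0.005],
    [0,0,-0.008],
    [0,0,-0.008]
  ],
  "turn": [
    [0,0,0],
    [0,0,0],
    [0,0,0]
  ]
}}

```text
time_s: 29.3
eef_pos: [431.8, 89.1, 30.1]
orientation: [0.23, -0.668, 0.67, -0.228]
ft_force: [-0.1, 0.2, -1.5]
finger_gap: 52.1
```

Call:
{"fn": "play_rows", "kwargs": {
  "travel": [
    [0,0,-0.004],
    [0,0,-0.008],
    [0,0,-0.008]
  ],
  "turn": [
    [0,0,0],
    [0,0,0],
    [0,0,0]
  ]
}}

```text
time_s: 29.68
eef_pos: [431.9, 89.1, 30.0]
orientation: [0.23, -0.668, 0.67, -0.228]
ft_force: [-4.6, -0.4, 8.1]
finger_gap: 51.8
```

Call:
{"fn": "play_rows", "kwargs": {
  "travel": [
    [0,0,0],
    [0,0,0],
    [0,0,0],
    [0,0,0],
    [0,0,0],
    [0,0,0]
  ],
  "turn": [
    [0,0,0],
    [0,0,0],
    [0,0,0],
    [0,0,0],
    [0,0,0],
    [0,0,0]
  ],
  "gripper": 1
}}

```text
time_s: 30.42
eef_pos: [431.8, 89.1, 30.0]
orientation: [0.23, -0.668, 0.67, -0.228]
ft_force: [0.4, 0.5, -0.6]
finger_gap: 93.0
```

Call:
{"fn": "play_rows", "kwargs": {
  "travel": [
    [0,0,0.15],
    [0,0,0.4],
    [0,0,0.7],
    [0,0,0.7]
  ],
  "turn": [
    [0,0,0],
    [0,0,0],
    [0,0,0],
    [0,0,0]
  ]
}}

```text
time_s: 30.92
eef_pos: [434.3, 89.3, 103.6]
orientation: [0.228, -0.667, 0.67, -0.231]
ft_force: [0.1, 0.3, -0.6]
finger_gap: 93.1
```

Call:
{"fn": "play_rows", "kwargs": {
  "travel": [
    [-0.11,0.32,0],
    [-0.22,0.64,0],
    [-0.33,0.96,0]
  ],
  "turn": [
    [0,0,-0.06],
    [0,0,-0.12],
    [0,0,-0.157]
  ]
}}

```text
time_s: 31.3
eef_pos: [400.6, 186.1, 103.4]
orientation: [0.143, -0.691, 0.694, -0.145]
ft_force: [1.0, -0.2, 0.2]
finger_gap: 92.9
```

Call:
{"fn": "play_rows", "kwargs": {
  "travel": [
    [-0.11,0.32,0],
    [-0.22,0.64,0],
    [-0.33,0.96,0],
    [-0.33,0.96,-0.15],
    [-0.33,0.96,-0.3],
    [-0.33,0.96,-0.3]
  ],
  "turn": [
    [0,0,0],
    [0,0,0],
    [0,0,0],
    [0,0,0],
    [0,0,0],
    [0,0,0]
  ]
}}

```text
time_s: 32.05
eef_pos: [366.3, 280.3, 71.0]
orientation: [0.144, -0.69, 0.695, -0.143]
ft_force: [0.4, 0.1, 0.2]
finger_gap: 92.6
```

```bash
python3 - <<'E'
from h import *
st()
E
```

```text
t 32.05 pos [366.3 280.3  71. ] jaw -66.5 q6 1.71 level-turn(frac) [0.0041 0.0001 0.    ] gap 92.6
```

Call:
{"fn": "play_rows", "kwargs": {
  "travel": [
    [0,0.01,-0.12],
    [0,0.01,-0.24],
    [0,0.01,-0.36],
    [0,0.01,-0.42],
    [0,0.01,-0.42]
  ],
  "turn": [
    [0.004,0,0],
    [0.004,0,0],
    [0.004,0,0],
    [0.004,0,0],
    [0.004,0,0]
  ]
}}

```text
time_s: 32.67
eef_pos: [365.9, 281.0, 28.4]
orientation: [0.144, -0.692, 0.693, -0.144]
ft_force: [0.3, 0.1, -0.4]
finger_gap: 93.4
```

```bash
python3 - <<'E'
from h import *
st(); s=snap('side')
cv2.imwrite('pics/s6.png',cv2.resize(s['image'][140:245,150:290],(800,600),interpolation=2)[:,:,::-1])
E
```

```text
t 32.67 pos [365.9 281.   28.4] jaw -66.5 q6 1.71 level-turn(frac) [ 0.0005 -0.0005  0.    ] gap 93.4
```

View pics/s6.png

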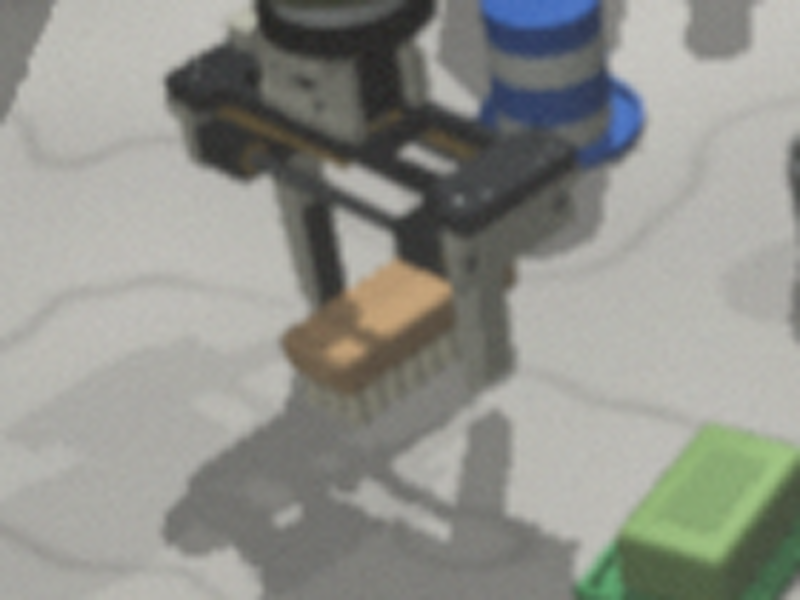

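The fingers straddle the brush block. The blue jar shows behind it on its coaster, seemingly left of centre, so I'll check that later. I'll grip and carry, bowing outward past the base.

Call:
{"fn": "play_rows", "kwargs": {
  "travel": [
    [0,0,0],
    [0,0,0],
    [0,0,0],
    [0,0,0],
    [0,0,0],
    [0,0,0],
    [0,0,0],
    [0,0,0]
  ],
  "turn": [
    [0,0,0],
    [0,0,0],
    [0,0,0],
    [0,0,0],
    [0,0,0],
    [0,0,0],
    [0,0,0],
    [0,0,0]
  ],
  "gripper": 0,
  "force": 25
}}

```text
time_s: 33.72
eef_pos: [366.3, 281.3, 28.9]
orientation: [0.144, -0.692, 0.692, -0.144]
ft_force: [-1.1, 1.4, 0.1]
finger_gap: 43.9
```

Call:
{"fn": "play_rows", "kwargs": {
  "travel": [
    [0,0,0.2],
    [0,0,0.5],
    [0,0,0.8],
    [0,0,0.8]
  ],
  "turn": [
    [0,0,0],
    [0,0,0],
    [0,0,0],
    [0,0,0]
  ]
}}

```text
time_s: 34.22
eef_pos: [367.9, 282.2, 111.1]
orientation: [-0.142, 0.693, -0.692, 0.145]
ft_force: [0.5, 0.4, -1.3]
finger_gap: 43.4
```

Call:
{"fn": "play_rows", "kwargs": {
  "travel": [
    [0.1,-0.3,0],
    [0.2,-0.6,0],
    [0.3,-0.95,0]
  ],
  "turn": [
    [0,0,0],
    [0,0,0],
    [0,0,0]
  ]
}}

```text
time_s: 34.6
eef_pos: [397.1, 186.2, 109.2]
orientation: [-0.143, 0.693, -0.692, 0.145]
ft_force: [0.3, -0.4, -1.9]
finger_gap: 44.0
```

Call:
{"fn": "play_rows", "kwargs": {
  "travel": [
    [0.1,-0.3,0],
    [0.2,-0.6,0],
    [0.3,-0.95,0]
  ],
  "turn": [
    [0,0,0],
    [0,0,0],
    [0,0,0]
  ]
}}

```text
time_s: 34.98
eef_pos: [426.3, 90.1, 107.3]
orientation: [-0.144, 0.693, -0.692, 0.144]
ft_force: [0.5, -0.1, -2.1]
finger_gap: 44.4
```

Call:
{"fn": "play_rows", "kwargs": {
  "travel": [
    [0,-0.3,0],
    [0,-0.6,0],
    [0,-0.95,0]
  ],
  "turn": [
    [0,0,0],
    [0,0,0],
    [0,0,0]
  ]
}}

```text
time_s: 35.35
eef_pos: [425.1, -5.7, 105.3]
orientation: [-0.145, 0.693, -0.691, 0.143]
ft_force: [0.5, -0.1, -2.1]
finger_gap: 43.9
```

Call:
{"fn": "play_rows", "kwargs": {
  "travel": [
    [0,-0.3,0],
    [0,-0.6,0],
    [0,-0.95,0]
  ],
  "turn": [
    [0,0,0],
    [0,0,0],
    [0,0,0]
  ]
}}

```text
time_s: 35.72
eef_pos: [423.9, -101.3, 103.3]
orientation: [-0.146, 0.693, -0.691, 0.143]
ft_force: [0.2, -0.5, -1.7]
finger_gap: 43.9
```

Call:
{"fn": "play_rows", "kwargs": {
  "travel": [
    [-0.1,-0.3,0],
    [-0.2,-0.6,0],
    [-0.3,-0.95,0]
  ],
  "turn": [
    [0,0,0.02],
    [0,0,0.044],
    [0,0,0.044]
  ]
}}

```text
time_s: 36.1
eef_pos: [392.5, -196.5, 101.3]
orientation: [-0.171, 0.689, -0.685, 0.166]
ft_force: [0.3, 0.5, -2.5]
finger_gap: 43.7
```

Call:
{"fn": "play_rows", "kwargs": {
  "travel": [
    [-0.1,-0.3,0],
    [-0.2,-0.6,0],
    [-0.3,-0.95,0],
    [-0.3,-0.95,0],
    [-0.3,-0.95,0]
  ],
  "turn": [
    [0,0,0],
    [0,0,0],
    [0,0,0],
    [0,0,0],
    [0,0,0]
  ]
}}

```text
time_s: 36.72
eef_pos: [361.8, -290.6, 99.8]
orientation: [-0.171, 0.689, -0.684, 0.166]
ft_force: [0.1, 0.4, -1.9]
finger_gap: 44.0
```

```bash
python3 - <<'E'
from h import *
st(); s=snap('top')
cv2.imwrite('pics/t6.png',np.hstack([cv2.resize(s['image'][y-40:y+40,x-40:x+40],(400,400),interpolation=2) for x,y in((146,239),(453,205))])[:,:,::-1])
E
```

```text
t 36.73 pos [ 361.8 -290.6   99.8] jaw -62.5 q6 0.31 level-turn(frac) [-0.0035 -0.0058 -0.    ] gap 44.0
```

View pics/t6.png

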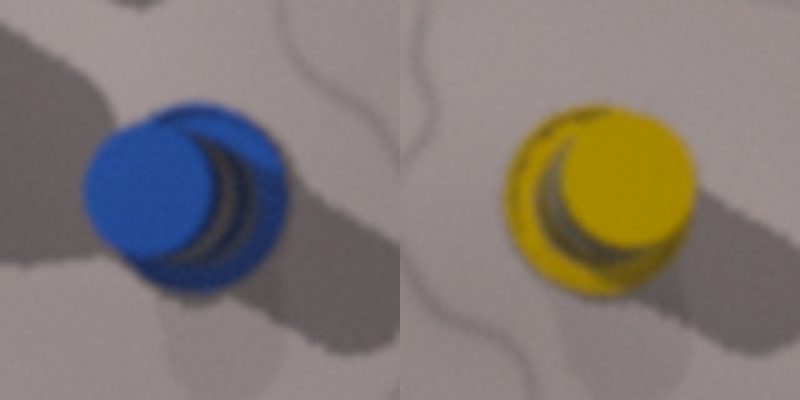

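```bash
python3 - <<'E'
from h import *
s=load('top')
print(p2w(s,(135.8,237),79),p2w(s,(106+193/5,199+198/5),8),p2w(s,(458.8,200.6),79),p2w(s,(413+199/5,165+200/5),8))
E
```

```text
[502.10041488 426.93799731  79.        ] [504.50347634 428.96065136   8.        ] [ 581.0812141  -272.23930523   79.        ] [ 581.26518289 -272.66876329    8.        ]
```

Call:
{"fn": "play_rows", "kwargs": {
  "travel": [
    [0.04,0.03,-0.15],
    [0.04,0.03,-0.3],
    [0.04,0.03,-0.45],
    [0.04,0.03,-0.56],
    [0.04,0.03,-0.58],
    [0.04,0.03,-0.58]
  ],
  "turn": [
    [-0.003,-0.006,0],
    [-0.003,-0.006,0],
    [-0.003,-0.006,0],
    [-0.003,-0.006,0],
    [-0.003,-0.006,0],
    [-0.003,-0.006,0]
  ]
}}

```text
time_s: 37.52
eef_pos: [366.1, -287.6, 42.2]
orientation: [-0.168, 0.687, -0.687, 0.169]
ft_force: [0.4, 0.7, -2.2]
finger_gap: 44.2
```

```bash
python3 - <<'E'
from h import *
st(); s=snap('side')
cv2.imwrite('pics/s7.png',cv2.resize(s['image'][300:420,260:420],(800,600),interpolation=2)[:,:,::-1])
E
```

```text
t 37.52 pos [ 366.1 -287.6   42.2] jaw -62.4 q6 0.31 level-turn(frac) [-0.0002  0.0004  0.    ] gap 44.2
```

View pics/s7.png

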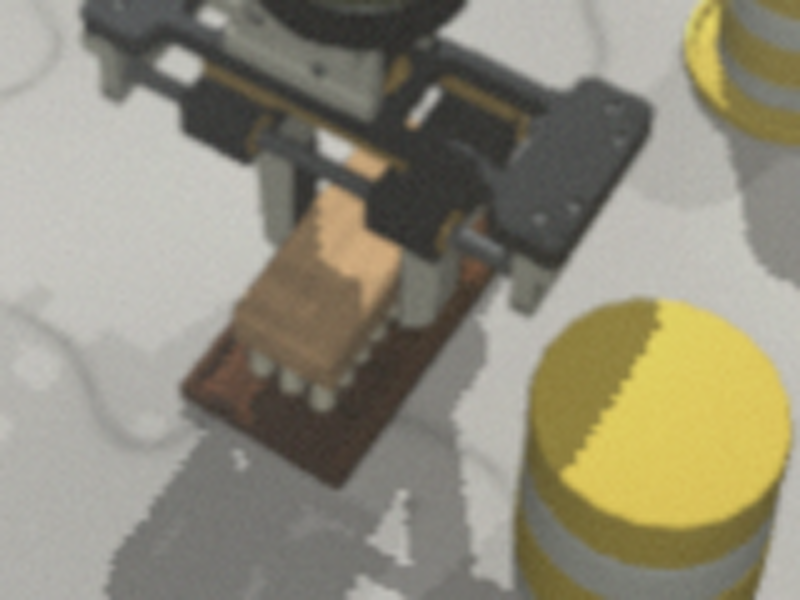

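Both jars sit within about 3 mm of their coaster centres. The brush is aligned over the tray with margin. I'll lower it.

Call:
{"fn": "play_rows", "kwargs": {
  "travel": [
    [0,0,-0.02],
    [0,0,-0.04],
    [0,0,-0.06],
    [0,0,-0.08],
    [0,0,-0.08]
  ],
  "turn": [
    [0,0,0],
    [0,0,0],
    [0,0,0],
    [0,0,0],
    [0,0,0]
  ]
}}

```text
time_s: 38.2
eef_pos: [366.1, -287.6, 34.2]
orientation: [-0.168, 0.687, -0.687, 0.169]
ft_force: [0.5, 0.6, -2.1]
finger_gap: 43.9
```

Call:
{"fn": "play_rows", "kwargs": {
  "travel": [
    [0,0,-0.005],
    [0,0,-0.01],
    [0,0,-0.01]
  ],
  "turn": [
    [0,0,0],
    [0,0,0],
    [0,0,0]
  ]
}}

```text
time_s: 38.58
eef_pos: [366.1, -287.6, 33.2]
orientation: [-0.168, 0.687, -0.687, 0.169]
ft_force: [0.4, -0.1, -2.4]
finger_gap: 44.3
```

Call:
{"fn": "play_rows", "kwargs": {
  "travel": [
    [0,0,-0.005],
    [0,0,-0.008],
    [0,0,-0.008]
  ],
  "turn": [
    [0,0,0],
    [0,0,0],
    [0,0,0]
  ]
}}

```text
time_s: 38.95
eef_pos: [366.3, -287.7, 32.9]
orientation: [-0.168, 0.687, -0.687, 0.169]
ft_force: [-1.8, 1.7, 4.7]
finger_gap: 43.8
```

Call:
{"fn": "play_rows", "kwargs": {
  "travel": [
    [0,0,0],
    [0,0,0],
    [0,0,0],
    [0,0,0],
    [0,0,0],
    [0,0,0]
  ],
  "turn": [
    [0,0,0],
    [0,0,0],
    [0,0,0],
    [0,0,0],
    [0,0,0],
    [0,0,0]
  ],
  "gripper": 1
}}

```text
time_s: 39.7
eef_pos: [366.2, -287.6, 32.9]
orientation: [-0.168, 0.687, -0.687, 0.169]
ft_force: [0.5, -0.5, -0.0]
finger_gap: 92.7
```

Call:
{"fn": "play_rows", "kwargs": {
  "travel": [
    [0,0,0.15],
    [0,0,0.4],
    [0,0,0.7],
    [0,0,1],
    [0,0,1]
  ],
  "turn": [
    [0,0,0],
    [0,0,0],
    [0,0,0],
    [0,0,0],
    [0,0,0]
  ]
}}

```text
time_s: 40.33
eef_pos: [368.0, -289.3, 136.8]
orientation: [0.167, -0.685, 0.689, -0.17]
ft_force: [-0.7, -0.3, -0.3]
finger_gap: 93.3
```

Call:
{"fn": "play_rows", "kwargs": {
  "travel": [
    [0,0.3,0.3],
    [0,0.6,0.6],
    [0,0.95,0.9],
    [0,0.95,0.9]
  ],
  "turn": [
    [0,0,0],
    [0,0,0],
    [0,0,0],
    [0,0,0]
  ]
}}

```text
time_s: 40.83
eef_pos: [369.0, -193.5, 229.1]
orientation: [0.167, -0.684, 0.689, -0.172]
ft_force: [-0.2, -1.1, -0.7]
finger_gap: 93.1
```

Call:
{"fn": "play_rows", "kwargs": {
  "travel": [
    [0.1,0.3,0],
    [0.2,0.6,0],
    [0.3,1,0],
    [0.3,1,0]
  ],
  "turn": [
    [0,0,0],
    [0,0,0],
    [0,0,0],
    [0,0,0]
  ]
}}

```text
time_s: 41.32
eef_pos: [398.9, -92.0, 227.5]
orientation: [0.169, -0.684, 0.689, -0.172]
ft_force: [0.7, 0.2, 0.9]
finger_gap: 93.1
```

```bash
python3 - <<'E'
from h import *
st(); s=snap('top'); b=snap('side')
cv2.imwrite('pics/f.png',np.vstack([np.hstack([s['image'][120:345,100:500]]*1+[cv2.resize(s['image'][255:345,415:505],(225,225),interpolation=2)]),np.hstack([b['image'][130:430,150:560],np.zeros((300,215,3),np.uint8)])])[:,:,::-1])
E
```

```text
t 41.33 pos [398.9 -92.  227.5] jaw -62.1 q6 0.73 level-turn(frac) [0.0035 0.0045 0.    ] gap 93.1
```

View pics/f.png

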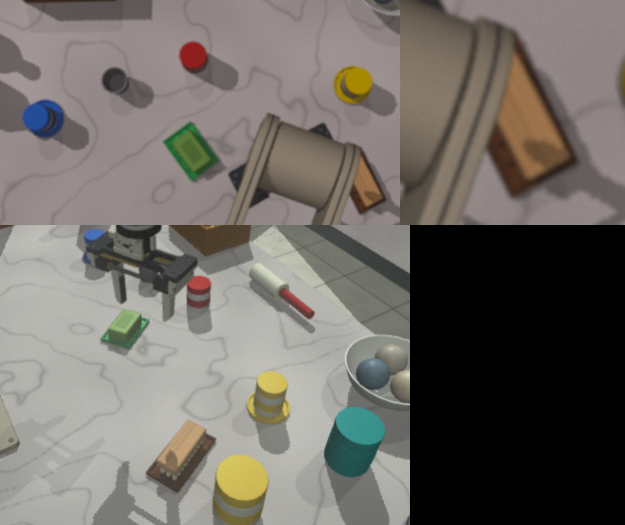

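Everything is in place: the soap is inside the dish rim, the brush is inside the tray, both jars are on their coasters, and the red jar and cup are unmoved. I'll hand in.

```bash
python3 -c "
from workcell import bot
print(bot.finish_job())"
```

```text
the job is handed in; nothing more can be done
None
```

The job is handed in. In the order asked, I set the blue jar on the blue coaster, the small yellow jar on the yellow coaster, the soap in the green dish and the brush, bristles down, in the wooden tray. It took about 41 s, and the highest contact reading was about 9 N.

- **Jars:** from the top camera, the blue jar is about 3 mm off its coaster centre and the yellow one under 1 mm. The rim allows 10 mm.
- **Soap and brush:** I only checked these by eye. The pictures show each lying lengthwise and inside its rim. The arm hid part of the brush in the last top view, so I judged that end from the side view.
- **Left alone:** the red jar and the cup were not touched. In the last top view they stand where they started.

One side view made the blue jar look about 7 mm off centre. The top-camera measurement did not agree, and I went with that. No check failed.

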